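# Load a cassette into the steriliser carrier and gate it in

## Task

Load the closed instrument cassette lying on the worktop into the empty bay of the steel carrier: push it along the worktop and between the two mouth posts, lengthwise, until it is fully home against the end of the bay. Then push that bay's swinging gate fully shut behind it, so that the cassette cannot slide out when the carrier is moved. Only push with the fingers: never take the cassette or the gate between the fingers, do not lift the cassette, and leave the loaded bay and the other things where they are.

Things in the scene. Friction and masses are not known exactly. Their poses are not given: they have to be found in the camera images.
- cassette: the closed flat instrument cassette that lies loose on the open worktop: a plain block with rounded edges, 60 mm wide (its x) x 120 mm long (its y) x 22 mm high, 0.17 to 0.35 kg; origin at the centre of its underside. Its two ends are alike and either may go in first.
- carrier: low steel carrier, two bays side by side, standing firm. Origin on the worktop at mid-mouth of the EMPTY bay; z up, y along the bay from the mouth inwards, x across it. Bay 64 mm wide between side walls 19 mm high, and between two round mouth posts 11 mm thick, 26 mm high, axes at x = +-37.5, y = 0 mm. The other bay, centred at x = +90 mm, is full, its gate shut.
- bay_home (a point): where the cassette's origin lies when it is fully home: carrier x = 0, y = 58, z = 1.5 mm; same axes as the carrier. The end stop's face is at carrier y = 118 mm, and the cassette's rear end then at y = -2 mm, between the posts. Bay floor 1.5 mm thick, with a ramp lip rising from y = -10 to +4 mm. A wire handle at the far end is 37 mm high.
- gate (a joint): swinging gate of the empty bay: flat upright bar 80 mm long, 4 mm thick, 8.5 to 19.5 mm above the worktop. Rad: 0 = shut against a stop (bar across the mouth to carrier +x, outside the posts, inner face at y = -5.8, outer at -9.8 mm); grows as it opens, clockwise from above; at 1.57 it points to carrier -y. Starts at 1.6 to 2.0, limit 2.1; moves at about 0.3 N, stays where left.
- gate_pivot (a point): the gate's vertical turning axis, at the worktop: the axis of the mouth post at carrier x = -37.5, y = 0 mm; same axes as the carrier.
- gate_tip (a point): point on the gate's outer face (the one to push to shut it), 70 mm along the bar from the pivot axis, 14 mm above the worktop. x runs along the bar away from the pivot, -y out of the outer face, which lies 9.8 mm from the pivot axis. A bent lip 2 mm thick stands 9 mm out of that face, 9 mm nearer the free end.
- loaded_cassette: a second cassette of the same kind and size, already standing in the carrier's other bay; origin at the centre of its underside. To be left there.
- tape_roll: roll of tape lying flat, 96 mm across, 25 mm high; origin at the centre of its underside. Bystander, loose.
- bur_stand: small metal block with burs standing in it, 32 x 72 mm and 43 mm high; origin at the centre of its underside. Bystander, loose.
- handpiece: slim dental handpiece lying on the worktop, 120 mm long (its y), 18 mm thick; origin at the middle of its underside. Bystander, loose.

How it is judged:
By the outcome, as a careful person would: the job done as asked, in the order asked, and still so for the second after the job is handed in, with the robot touching nothing.
It also fails if it takes over 58 s, if anything falls off the work surface, if the arm or the gripper's body presses on something with over 40 N, if the wrist force passes 120 N, or if a joint passes its speed limit or range.

## Robot

A 7-joint arm with a two-finger parallel gripper is mounted at the origin on a cart in front of the work surface, level with it; the furniture and walls round the work are solid. World frame = base frame: x ahead of the robot, y to its left, z up, the work surface at z = 0. Lengths are in m, angles in rad, forces in N, time in s.
With the tool pointing down it reaches from about 0.4 to 0.85 m from the base axis. Payload 10.4 kg.
Tool frame: the origin (TCP) lies midway between the tips of the shut fingers; the grasp point (between the pads) lies 19 mm behind it; z points along the fingers, y is the direction in which the jaws open and shut (so a half turn about z gives the same grasp; the last joint's range is limited). The gripper opens to 85 mm and grips with 20 to 120 N. Pads are 22 mm wide; open, the fingers measure 114 mm over their backs; the gripper's body (76 mm by 85 mm) begins 54 mm behind the grasp point. The pads swing forward as they close: fully open they stand 13 mm farther back than shut.
Start: joints at [-0.023, 0.332, -0.065, 1.46, 0.022, 1.35, -0.088], TCP at [0.625, 0, 0.209] pointing down, gripper open.
Joint ranges: [-2.6, 2.6], [-0.5, 2.12], [-1.47, 1.34], [0.16, 2.42], [-1.27, 4.41], [0.06, 2.06], [-2.6, 2.6]. Speed limits (rad/s): [2.22, 2.22, 2.79, 2.79, 3.14, 3.14, 3.14].

## Interface

Orientations are given as a unit quaternion [x, y, z, w].
In Python, from workcell import manip, camera, camera_info, workorder, nets gives the robot as it stands.
- The arm moves only by the tool apply_moves, never from a script. Its argument "commands" is a list of rows, each a list of 5 numbers: the shift along the tool's x, y, z in m, then the turn about the tool's z in degrees, then the gripper command: -1 is fully open, 1 is shut, values between are in proportion. A call has 1 to 5 rows; each row shifts and turns the pose as measured when the row begins, along the tool's axes as they then stand; what a row does not reach is not made up. A row lasts 1/12 s, in which the tool goes at most 41.7 mm and 7.16 degrees, less where a joint would pass 70% of its speed; a pose out of reach is approached as far as the arm can. A call is refused whole if a number of a shift passes 0.0417 or a number of a turn 7.16, either way. A call with a gripper value outside its range is refused whole. The fingers move at their own pace and stop on an object; "squeeze" is the grip in N (left out, the last holds). Time passes only in rows, so rows that do not move let the fingers close. It gives the time, the measured TCP pose, the force and the opening at its end, in the units of the state.
- manip.get_obs(): the state, without advancing time (a new reading comes with each control period).
- camera(name): name is "scene" or "side" or "wrist"; returns (picture, depth): 480x640x3 uint8, red, green, blue; 480x640 float32, m along the optical axis (not along the pixel's ray), 0 where there is no reading.
- camera_info(name): a dict with "camera_matrix" (3x3 intrinsics, pixels), "k1" (the pictures are not rectified: a ray, as slopes to the right and down, at radius r is drawn at 1 + k1 r^2 times it, then the intrinsics apply), "xyz" and "rotation" of the camera in the world; the wrist camera has in their place "T_tool_cam" (4x4, takes a point from camera to tool coordinates, whose origin is the TCP and whose axes are the flange's). Camera axes: x right, y down, z forward; pixel columns grow to the right and rows downward; lengths in m; the calibration is good to about 2 mm. A picture is of the moment at which its call begins: read the wrist's pose just before it. camera_info takes no time and is no camera call.
- workorder.hand_in(): hands the job in, once; it reports no verdict.
Trained networks look in the newest picture that a camera, given by its name, has taken for a name from the list of things; names that differ only in an ending like _2 or _b are one class to them, and where a whole thing is asked for, a point or a joint stands for the part that bears it (a point fixed in the world has none). Each returns a list of dicts, best first, with "conf" (0 to 1); they miss things now and then, are a little off and sometimes report something else, mostly with a low value. They report only what shows in the picture. A call takes as long as a camera call.
- nets.look_for(camera, thing): "rect" ([left, top, width, height] in pixels, round what is visible of it).
- nets.place_of(camera, thing): "xy" ([column, row] in pixels: a listed point, or the origin of a listed thing).
The state is a dict: "clock": time; "joint_pos": joint angles; "joint_velocities": joint speeds; "tau": joint torques, N m; "position": TCP position; "ee_rot": TCP orientation; "ft_force": force on the tool from outside, world axes, zero at the start; "torque": the same for the moment, N m; "grip_width": opening from 0.0 (shut) to 1.0 (fully open).
Only numpy, scipy, OpenCV 4.12 (cv2) and the standard library are available. Lean on these libraries where they do the work, as an engineer would, in place of code of your own. Each camera call takes 0.05 s, during which the arm holds its last target. There are 200 camera calls.

## Working session

There is one attempt and no reset: what is moved stays moved. The work goes in short steps, Python scripts to look and compute and a tool call to move; the robot and the scene stay as the last step left them, time stands still between calls to the robot, and variables do not carry over. Pictures are saved under pics/ and viewed, about 8 in all and at most 12, crops included, and the job is handed in when it is done.

Besides the shell and the picture viewer there is one more tool, called after "Emit:" by a JSON object that holds its "name" and its "arguments", one argument or row to a line. apply_moves: Moves the arm, as the interface text tells. Its arguments: {"type":"object","properties":{"commands":{"type":"array","items":{"type":"array","items":{"type":"number"}}},"squeeze":{"type":"number"}},"required":["commands"]}

```bash
mkdir -p pics
cat > h.py <<'E'
import numpy as np, cv2
from workcell import manip, camera, camera_info, workorder, nets
from scipy.spatial.transform import Rotation as R
def cam(name):
    i=camera_info(name); K=np.array(i["camera_matrix"]); k1=i["k1"]
    if "xyz" in i:
        r=np.array(i["rotation"]); r=r if r.shape==(3,3) else R.from_quat(r.ravel()).as_matrix()
        return K,k1,r,np.array(i["xyz"])
    o=manip.get_obs(); T=np.array(i["T_tool_cam"]); Rt=R.from_quat(o["ee_rot"]).as_matrix()
    return K,k1,Rt@T[:3,:3],Rt@T[:3,3]+np.array(o["position"])
def ray(c,uv):
    K,k1,r,t=c
    d=np.linalg.inv(K)@np.array([uv[0],uv[1],1.]); x=d[:2].copy()
    for _ in range(20): x=d[:2]/(1+k1*(x@x))
    return r@np.array([x[0],x[1],1]),t
def at_z(c,uv,z):
    d,t=ray(c,uv); return t+d*(z-t[2])/d[2]
def proj(c,p):
    K,k1,r,t=c; q=r.T@(np.array(p)-t); x=q[:2]/q[2]; x=x*(1+k1*(x@x)); return (K@[x[0],x[1],1])[:2]
def cloud(c,depth):
    K,k1,r,t=c; v,u=np.mgrid[0:480,0:640]
    d=np.stack([(u-K[0,2])/K[0,0],(v-K[1,2])/K[1,1]],-1); x=d.copy()
    for _ in range(20): x=d/(1+k1*(x**2).sum(-1,keepdims=True))
    P=np.concatenate([x,np.ones((480,640,1))],-1)*depth[...,None]
    P=P@r.T+t; P[depth==0]=np.nan; return P
def save(n,im): cv2.imwrite(n,im[...,::-1])
E
cat > a.py <<'E'
from h import *
o=manip.get_obs(); print({k:np.round(o[k],3).tolist() for k in("clock","position","ee_rot","ft_force","grip_width")})
ims=[]
for n in("scene","side"):
    c=cam(n); im,d=camera(n); ims.append(im); np.save(n+"_d.npy",d); save(f"pics/{n}0.png",im); print(n,c[3].round(3),c[2][:,2].round(2))
    for th in("cassette","carrier","bay_home","gate_pivot","gate_tip","loaded_cassette","tape_roll","bur_stand","handpiece"):
        for q in nets.place_of(n,th)[:2]:
            z={"gate_tip":.014,"bay_home":.0015}.get(th,0)
            print(n,th,round(q["conf"],2),np.round(q["xy"],1),at_z(c,q["xy"],z).round(4))
E
python3 a.py
```

```text
{'clock': 0.0, 'position': [0.625, -0.0, 0.208], 'ee_rot': [0.707, 0.707, -0.001, -0.0], 'ft_force': [0.538, 0.516, -0.501], 'grip_width': 0.997}
scene [-0.032 -0.631  0.559] [ 0.6   0.61 -0.52]
scene cassette 0.81 [330.5 283.6] [ 0.504  -0.0907  0.    ]
scene carrier 0.77 [338.6 245.8] [0.6227 0.0011 0.    ]
scene bay_home 0.7 [348.1 232.8] [0.6809 0.0251 0.0015]
scene bay_home 0.31 [292.7 245.7] [0.5463 0.0765 0.0015]
scene gate_pivot 0.59 [324.2 239.9] [0.6181 0.0445 0.    ]
scene gate_tip 0.5 [293.1 243.7] [0.5397 0.0667 0.014 ]
scene loaded_cassette 0.94 [380.5 246.7] [ 0.6881 -0.0715  0.    ]
scene tape_roll 0.57 [227.5 258.8] [0.4081 0.1409 0.    ]
scene bur_stand 0.95 [223.  233.3] [0.4659 0.246  0.    ]
scene handpiece 0.55 [363.6 372. ] [ 0.3716 -0.2983  0.    ]
side [ 0.039 -0.906  0.675] [ 0.43  0.74 -0.52]
side cassette 0.67 [315.1 273. ] [ 0.5043 -0.0818  0.    ]
side carrier 0.97 [337.6 240.8] [0.6095 0.0008 0.    ]
side bay_home 0.62 [355.7 229. ] [0.6715 0.0214 0.0015]
side gate_tip 0.65 [295.1 231.3] [0.5357 0.0646 0.014 ]
side loaded_cassette 0.76 [386.9 242.5] [ 0.7012 -0.0607  0.    ]
side tape_roll 0.66 [228.4 241.2] [0.3964 0.1226 0.    ]
side bur_stand 0.85 [236.1 214.8] [0.4583 0.2254 0.    ]
side handpiece 0.65 [310.5 363.2] [ 0.3694 -0.3031  0.    ]
```

View pics/scene0.png

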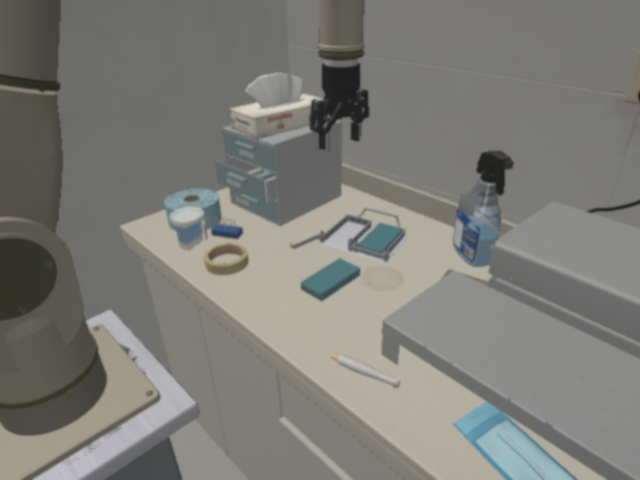

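The scene shows the cassette at about (331,279), the carrier at about (365,237) with the empty bay on its left, and the gate bar at about (308,240). Next is a wrist view with depth.

```bash
cat > b.py <<'E'
from h import *
c=cam("wrist"); im,d=camera("wrist"); save("pics/w0.png",im); np.save("w_d.npy",d)
print(c[3].round(3),c[2].round(2).tolist())
for th in("cassette","carrier","bay_home","gate_pivot","gate_tip","loaded_cassette"):
    for q in nets.place_of("wrist",th)[:2]:
        z={"gate_tip":.014,"bay_home":.0015}.get(th,0)
        print(th,round(q["conf"],2),np.round(q["xy"],1),at_z(c,q["xy"],z).round(4))
P=cloud(c,d); print(np.nanmin(P.reshape(-1,3),0),np.nanmax(P.reshape(-1,3),0))
# top-view height map 1mm/px: rows: x from .85 down to .4 ; cols: y from .25 down to -.2
Q=P.reshape(-1,3); Q=Q[~np.isnan(Q[:,0])]
H=np.zeros((450,450,3),np.uint8)
r=((.85-Q[:,0])*1000).astype(int); k=((.25-Q[:,1])*1000).astype(int); m=(r>=0)&(r<450)&(k>=0)&(k<450)
z=np.clip((Q[:,2]+.005)*5000,0,255).astype(np.uint8)
H[r[m],k[m],0]=z[m]; H[r[m],k[m],1]=255-z[m]
big=np.hstack([cv2.resize(im,(640,480)) ]); save("pics/hm.png",H)
E
python3 b.py
```

```text
[0.626 0.08  0.375] [[1.0, -0.0, -0.0], [-0.0, -0.95, -0.31], [-0.0, 0.31, -0.95]]
cassette 0.89 [208.9 278.1] [ 0.5055 -0.0854  0.    ]
carrier 0.76 [318.8 188.2] [0.62   0.0084 0.    ]
bay_home 0.95 [374.4 177.7] [0.6727 0.0188 0.0015]
gate_pivot 0.69 [305.  149.6] [0.6073 0.0448 0.    ]
gate_tip 0.78 [229.5 132. ] [0.541 0.062 0.014]
loaded_cassette 0.79 [393.5 261.7] [ 0.6956 -0.067   0.    ]
[-0.75070949 -1.21849669 -0.80427468] [0.90202748 0.18626113 0.32560651]
```

View pics/w0.png

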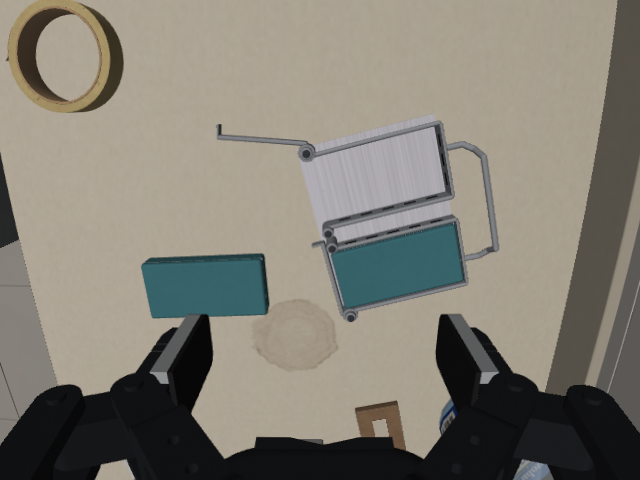

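View pics/hm.png

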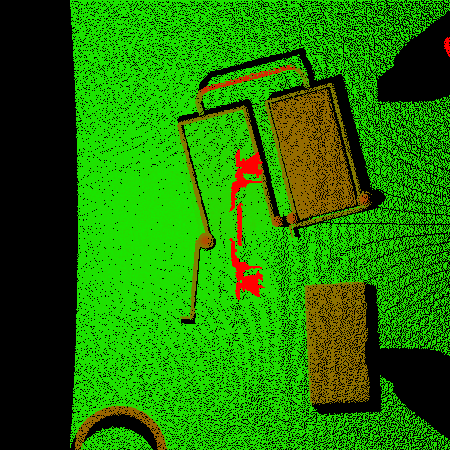

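The wrist picture and height map agree. The cassette is at pixels (145–268, 255–317), the empty bay's posts at (307,153) and (328,234), and the gate is open to the left with its tip at (220,132). Now I'll fit the poses precisely from depth.

```bash
cat > fit.py <<'E'
from h import *
def top_rect(P,lo,hi,xr,yr):
    Q=P.reshape(-1,3); Q=Q[~np.isnan(Q[:,0])]
    m=(Q[:,2]>lo)&(Q[:,2]<hi)&(Q[:,0]>xr[0])&(Q[:,0]<xr[1])&(Q[:,1]>yr[0])&(Q[:,1]<yr[1]); Q=Q[m]
    (cx,cy),(w,h),a=cv2.minAreaRect((Q[:,:2]*1000).astype(np.float32))
    if w<h: a+=90
    a=(a+90)%180-90
    return cx,cy,w,h,a,len(Q),np.median(Q[:,2])*1000
E
cat > c.py <<'E'
from fit import *
c=cam("wrist"); P=cloud(c,np.load("w_d.npy"))
print("table z",np.nanmedian(P[330:380,280:320,2]), np.nanmedian(P[50:100,200:300,2]))
print("cassette",np.round(top_rect(P,.016,.03,(.42,.58),(-.14,-.03)),1))
print("loaded",np.round(top_rect(P,.0215,.03,(.6,.8),(-.14,-.0)),1))
Q=P.reshape(-1,3); Q=Q[~np.isnan(Q[:,0])]
for n,(x,y) in dict(L=(.61,.045),R=(.628,-.027),F=(.65,-.113)).items():
    q=Q[(abs(Q[:,0]-x)<.012)&(abs(Q[:,1]-y)<.012)&(Q[:,2]>.0225)&(Q[:,2]<.03)]
    print(n,len(q),q.mean(0).round(4),q.min(0).round(3),q.max(0).round(3))
q=Q[(Q[:,0]>.52)&(Q[:,0]<.6)&(Q[:,1]>.03)&(Q[:,1]<.09)&(Q[:,2]>.012)]
l=cv2.fitLine((q[:,:2]*1000).astype(np.float32),cv2.DIST_HUBER,0,.01,.01).ravel();print("gate",l.round(3),q.min(0),q.max(0))
for p in [(307,152),(328,233),(332,247),(350,315)]: print(p,at_z(c,p,.026).round(4))
E
python3 c.py
```

```text
table z 0.0018060378232464813 0.0012670657073655667
cassette [ 5.069e+02 -8.790e+01  1.201e+02  6.140e+01  2.800e+00  6.771e+03
  2.340e+01]
loaded [ 704.8  -53.6  155.2  103.    16.1 8461.    24.4]
L 175 [0.6098 0.0445 0.0255] [0.602 0.037 0.023] [0.622 0.052 0.03 ]
R 120 [ 0.6292 -0.0287  0.0265] [ 0.623 -0.039  0.023] [ 0.638 -0.02   0.03 ]
F 180 [ 0.6514 -0.1098  0.0253] [ 0.644 -0.12   0.023] [ 0.662 -0.101  0.03 ]
gate [ 9.95000e-01 -9.90000e-02  5.64904e+02  5.63600e+01] [0.53086659 0.05157079 0.01201688] [0.59967569 0.06926871 0.02260632]
(307, 152) [0.6103 0.0452 0.026 ]
(328, 233) [ 0.6287 -0.0284  0.026 ]
(332, 247) [ 0.6324 -0.042   0.026 ]
(350, 315) [ 0.6507 -0.1135  0.026 ]
```

Emit:
{"name": "apply_moves", "arguments": {
  "commands": [
    [-0.033,-0.024,0,-0.7,-1],
    [-0.033,-0.024,0,-0.7,-1],
    [-0.033,-0.024,0,-0.7,-1],
    [-0.033,-0.024,0,-0.7,-1],
    [-0.02,-0.015,0.02,0,-1]
  ]
}}

```text
clock: 1.77
position: [0.5185, -0.1523, 0.1902]
ee_rot: [0.684, 0.73, 0.003, 0.001]
ft_force: [0.7, -0.5, -0.5]
grip_width: 0.997
```

Emit:
{"name": "apply_moves", "arguments": {
  "commands": [
    [0,0,0.035,0,-1],
    [0,0,0.035,0,-1],
    [0,0,0.035,0,-1],
    [0,0,0.02,0,-1],
    [0,0,0,0,-1]
  ]
}}

```text
clock: 2.18
position: [0.5145, -0.162, 0.0613]
ee_rot: [0.689, 0.725, 0.003, 0.004]
ft_force: [-0.6, 0.2, -0.1]
grip_width: 0.999
```

Emit:
{"name": "apply_moves", "arguments": {
  "commands": [
    [0,-0.006,0.03,0,-1],
    [0,0,0.025,0,-1],
    [0,0,0.008,0,-1],
    [0,0,0,0,-1]
  ]
}}

```text
clock: 2.52
position: [0.5115, -0.1629, 0.0001]
ee_rot: [0.689, 0.725, 0.004, 0.005]
ft_force: [-0.7, -0.2, -0.4]
grip_width: 0.998
```

Emit:
{"name": "apply_moves", "arguments": {
  "commands": [
    [0.008,0,0.005,0,-1],
    [0.008,0,0.001,0,-1],
    [0.008,0,0,0,-1],
    [0.006,0,0,0,-1],
    [0.006,0,0,0,-1]
  ]
}}

```text
clock: 2.93
position: [0.514, -0.1245, -0.0001]
ee_rot: [0.689, 0.725, 0.006, 0.009]
ft_force: [0.7, -0.2, 0.1]
grip_width: 1.002
```

Emit:
{"name": "apply_moves", "arguments": {
  "commands": [
    [0.0,0,0.006,0,-1],
    [0.005,0,0.003,0,-1],
    [0.005,0,0.0,0,-1]
  ]
}}

```text
clock: 3.18
position: [0.515, -0.1123, -0.0083]
ee_rot: [0.688, 0.725, 0.007, 0.01]
ft_force: [-0.6, 0.1, -1.0]
grip_width: 1.0
```

```bash
cat > d.py <<'E'
from fit import *
import sys
c=cam("wrist"); im,d=camera("wrist"); save(f"pics/{sys.argv[1]}.png",im); P=cloud(c,d)
o=manip.get_obs(); print(np.round(o["position"],4),np.round(o["ft_force"],1), o["clock"], R.from_quat(o["ee_rot"]).as_matrix().round(3).tolist(), np.round(o["joint_pos"],2))
q=nets.place_of("wrist","cassette"); print([ (round(k["conf"],2),np.round(k["xy"]),at_z(c,k["xy"],0).round(4)) for k in q[:2]])
# teal mask
hsv=cv2.cvtColor(im,cv2.COLOR_RGB2HSV); m=(hsv[...,0]>82)&(hsv[...,0]<100)&(hsv[...,1]>110)
m=cv2.morphologyEx(m.astype(np.uint8),cv2.MORPH_OPEN,np.ones((5,5)))
n,lab,st,ce=cv2.connectedComponentsWithStats(m)
for i in range(1,n):
    if st[i,4]<800: continue
    Q=P[lab==i]; Q=Q[~np.isnan(Q[:,0])]; 
    if len(Q)<100: continue
    Q=Q[Q[:,2]>.017]
    if len(Q)<100: continue
    (cx,cy),(w,h),a=cv2.minAreaRect((Q[:,:2]*1000).astype(np.float32))
    if w<h:a+=90
    a=(a+90)%180-90; dx,dy=cx/1000-.6195,cy/1000-.0083
    u=np.array([np.cos(np.radians(14.4)),np.sin(np.radians(14.4))])
    print("teal",st[i].tolist(),np.round([cx,cy,w,h,a,np.median(Q[:,2])*1000],1),"carrier x,y mm",np.round([(dx*u[1]-dy*u[0])*1000,(dx*u[0]+dy*u[1])*1000],1),"yaw rel",round(a-14.4,1))
E
python3 d.py w1
```

```text
[ 0.5149 -0.1113 -0.0082] [ 1.8  0.9 -0.2] 3.2333 [[-0.053, 0.998, 0.023], [0.999, 0.053, -0.003], [-0.004, 0.023, -1.0]] [ 0.13  0.34 -0.01  1.96  0.    0.82  0.18]
[(0.73, array([308., 244.]), array([ 0.5071, -0.0864,  0.    ]))]
teal [138, 186, 336, 151, 46393] [506.7 -87.7 118.9  59.5   2.5  23.2] carrier x,y mm [  64.9 -133.1] yaw rel -11.9
```

View pics/w1.png

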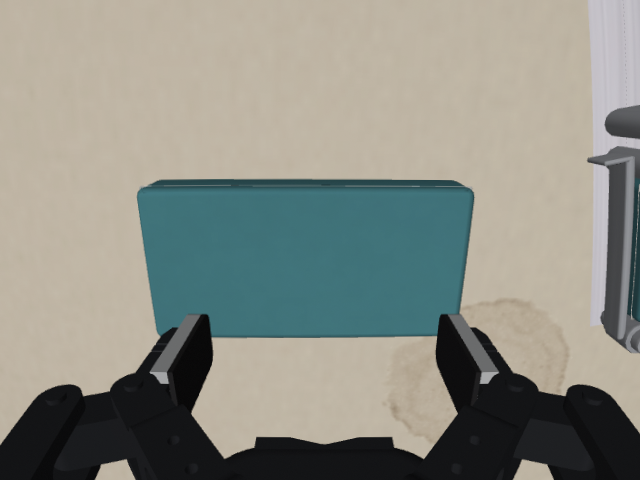

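The fingers overlap the cassette's near edge in the image at about (200,325) and (450,325), but the cassette hasn't moved. I'll check the finger height in the depth before going on.

```bash
cat > e.py <<'E'
from fit import *
c=cam("wrist"); im,d=camera("wrist"); P=cloud(c,d); o=manip.get_obs(); Rt=R.from_quat(o["ee_rot"]).as_matrix()
for p in [(450,322),(445,330),(455,340),(480,350),(490,375),(200,322),(205,330),(195,345),(170,375),(450,345),(440,370)]:
    X=P[p[1],p[0]]; print(p,im[p[1],p[0]],X.round(4),"tool",(Rt.T@(X-o["position"])).round(4))
E
python3 e.py
```

```text
(450, 322) [17 17 17] [ 0.557  -0.0988  0.0391] tool [ 0.0113  0.0438 -0.0462]
(445, 330) [14 13 15] [ 0.5565 -0.103   0.0374] tool [ 0.0071  0.043  -0.0444]
(455, 340) [13 12 14] [ 0.5558 -0.1     0.0486] tool [ 0.0101  0.0428 -0.0556]
(480, 350) [106 107 107] [ 0.561  -0.0986  0.0562] tool [ 0.0112  0.0481 -0.0631]
(490, 375) [168 169 169] [ 0.5593 -0.099   0.0679] tool [ 0.0108  0.0468 -0.0749]
(200, 322) [16 15 16] [ 0.4709 -0.1031  0.0376] tool [ 0.0115 -0.0425 -0.0466]
(205, 330) [9 9 9] [ 0.4715 -0.1083  0.0343] tool [ 0.0064 -0.0422 -0.0433]
(195, 345) [9 8 9] [ 0.4711 -0.1073  0.0453] tool [ 0.0073 -0.0423 -0.0543]
(170, 375) [34 33 33] [ 0.4697 -0.1043  0.0652] tool [ 0.0103 -0.0431 -0.0742]
(450, 345) [13 12 14] [ 0.5561 -0.1043  0.045 ] tool [ 0.0059  0.0427 -0.052 ]
(440, 370) [14 13 14] [ 0.557  -0.1193  0.0383] tool [-0.0092  0.0427 -0.0452]
```

The open fingertips sit about 45 mm behind the TCP, so they passed above the cassette. I'll back off, half-close the fingers, and measure where the tips go.

Emit:
{"name": "apply_moves", "arguments": {
  "commands": [
    [-0.02,0,-0.02,0,-1],
    [-0.02,0,-0.02,0,-0.3],
    [0,0,0,0,0],
    [0,0,0,0,0],
    [0,0,0,0,0]
  ]
}}

```text
clock: 3.75
position: [0.5153, -0.1545, 0.0328]
ee_rot: [0.688, 0.725, 0.006, 0.009]
ft_force: [0.5, -0.2, -0.8]
grip_width: 0.504
```

```bash
cat > f.py <<'E'
from fit import *
import sys
c=cam("wrist"); im,d=camera("wrist"); save(f"pics/{sys.argv[1]}.png",im); P=cloud(c,d); o=manip.get_obs(); Rt=R.from_quat(o["ee_rot"]).as_matrix()
print(np.round(o["position"],4),o["grip_width"])
T=(P.reshape(-1,3)-o["position"])@Rt; T=T[~np.isnan(T[:,0])]
T=T[(abs(T[:,0])<.014)&(abs(T[:,1])<.07)]
wz=-np.array(o["position"])[2]
for lo in np.arange(-.08,.0,.005):
    q=T[(T[:,2]>lo)&(T[:,2]<lo+.005)]
    if len(q): print(round(lo,3),len(q),"y",[np.round(k.min(),3) if len(k) else None for k in(q[q[:,1]>0][:,1],)],[np.round(k.max(),3) if len(k) else None for k in(q[q[:,1]>0][:,1],q[q[:,1]<0][:,1])],"x",q[:,0].min().round(3),q[:,0].max().round(3))
E
python3 f.py w2
```

```text
[ 0.5151 -0.154   0.0325] 0.5003077752629318
-0.08 4243 y [np.float64(0.021)] [np.float64(0.055), np.float64(-0.02)] x -0.013 0.014
-0.075 1959 y [np.float64(0.022)] [np.float64(0.053), np.float64(-0.022)] x 0.004 0.014
-0.07 860 y [np.float64(0.022)] [np.float64(0.044), np.float64(-0.022)] x -0.006 0.013
-0.065 1371 y [np.float64(0.022)] [np.float64(0.032), np.float64(-0.021)] x -0.013 0.011
-0.06 822 y [np.float64(0.022)] [np.float64(0.036), np.float64(-0.021)] x -0.012 0.011
-0.055 885 y [np.float64(0.022)] [np.float64(0.035), np.float64(-0.021)] x -0.012 0.011
-0.05 796 y [np.float64(0.022)] [np.float64(0.035), np.float64(-0.021)] x -0.012 0.012
-0.045 713 y [np.float64(0.022)] [np.float64(0.035), np.float64(-0.021)] x -0.012 0.011
-0.04 666 y [np.float64(0.022)] [np.float64(0.036), np.float64(-0.021)] x -0.012 0.011
-0.035 489 y [np.float64(0.022)] [np.float64(0.035), np.float64(-0.021)] x -0.012 0.011
-0.03 179 y [np.float64(0.022)] [np.float64(0.028), np.float64(-0.021)] x -0.012 0.01
-0.025 1 y [np.float64(0.022)] [np.float64(0.022), None] x 0.006 0.006
```

View pics/w2.png

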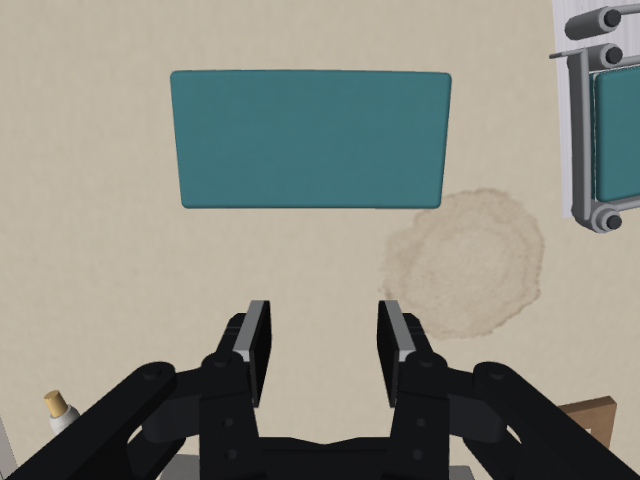

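At half opening the fingers span ±35 mm, are ±11.5 mm wide, and their tips lie about 29 mm behind the TCP. I'll descend while watching the force.

Emit:
{"name": "apply_moves", "arguments": {
  "commands": [
    [0,-0.007,0.02,0,0],
    [0,0,0.016,0,0],
    [0,0,0.006,0,0],
    [0,0,0.005,0,0],
    [0,0,0,0,0]
  ]
}}

```text
clock: 4.22
position: [0.5081, -0.151, -0.0184]
ee_rot: [0.687, 0.727, 0.006, 0.007]
ft_force: [-0.7, -0.4, -0.9]
grip_width: 0.499
```

Emit:
{"name": "apply_moves", "arguments": {
  "commands": [
    [0.006,0,0.005,0,0],
    [0.006,0,0.001,0,0],
    [0.006,0,0,0,0],
    [0.006,0,0,0,0],
    [0.006,0,0,0,0]
  ]
}}

```text
clock: 4.63
position: [0.5087, -0.1208, -0.0228]
ee_rot: [0.688, 0.726, 0.006, 0.01]
ft_force: [0.0, 0.1, -0.7]
grip_width: 0.501
```

```bash
python3 d.py w3
```

```text
[ 0.5087 -0.1193 -0.0228] [0.5 0.4 0.9] 4.6833 [[-0.056, 0.998, 0.023], [0.998, 0.056, -0.003], [-0.005, 0.022, -1.0]] [ 0.14  0.36 -0.    1.97  0.    0.79  0.2 ]
[(0.85, array([325., 218.]), array([ 0.5065, -0.0791,  0.    ]))]
teal [132, 143, 385, 177, 63689] [506.5 -80.  119.5  60.    3.1  23.2] carrier x,y mm [  57.4 -131.4] yaw rel -11.3
```

Emit:
{"name": "apply_moves", "arguments": {
  "commands": [
    [0.006,0,0,-1.3,0],
    [0.006,0,0,-1.3,0],
    [0.006,0,0,-1.3,0],
    [0.006,0,0,-1.3,0],
    [0.006,0,0,-1.3,0]
  ]
}}

```text
clock: 5.15
position: [0.5058, -0.089, -0.0227]
ee_rot: [0.641, 0.767, 0.006, 0.011]
ft_force: [1.5, -2.1, 1.0]
grip_width: 0.5
```

Emit:
{"name": "apply_moves", "arguments": {
  "commands": [
    [0.005,0,0,-1.3,0],
    [0.005,0,0,-1.3,0],
    [0.004,0,0,-1,0],
    [0.003,0,0,-1,0],
    [0,0,0,0,0]
  ]
}}

```text
clock: 5.57
position: [0.5019, -0.0688, -0.0227]
ee_rot: [0.605, 0.796, 0.006, 0.011]
ft_force: [0.4, -0.5, 0.7]
grip_width: 0.5
```

```bash
python3 d.py w4
```

```text
[ 0.5019 -0.069  -0.0227] [ 0.1 -0.9  1.2] 5.6167 [[-0.268, 0.963, 0.024], [0.963, 0.268, -0.004], [-0.01, 0.022, -1.0]] [ 0.1   0.33 -0.06  2.01  0.03  0.78  0.29]
[(0.59, array([324., 217.]), array([ 0.4902, -0.0284,  0.    ]))]
teal [132, 142, 386, 178, 63693] [490.9 -29.  119.2  59.8  15.6  23.2] carrier x,y mm [   4.1 -133.8] yaw rel 1.2
teal [612, 382, 28, 92, 1410] [615.3 -60.9  26.6 120.3 -32.   23.7] carrier x,y mm [ 66.  -21.3] yaw rel -46.4
```

Emit:
{"name": "apply_moves", "arguments": {
  "commands": [
    [0.003,0,0,0.8,0],
    [0.0015,0,0,0.6,0],
    [-0.01,0,0,0,0],
    [-0.015,0,-0.02,0,0],
    [-0.01,-0.03,-0.03,7,0]
  ]
}}

```text
clock: 6.08
position: [0.4795, -0.1035, 0.0227]
ee_rot: [0.661, 0.751, 0.005, 0.007]
ft_force: [-0.2, -1.3, 1.5]
grip_width: 0.503
```

Emit:
{"name": "apply_moves", "arguments": {
  "commands": [
    [0,-0.02,-0.035,7,0],
    [0,-0.02,-0.035,7,-0.3],
    [0,0,-0.035,7,0],
    [0,0,-0.03,7,0.2],
    [0,0,-0.01,7,0.4]
  ]
}}

```text
clock: 6.5
position: [0.4304, -0.1125, 0.1743]
ee_rot: [0.861, 0.509, 0.006, 0.004]
ft_force: [0.7, 0.2, -0.2]
grip_width: 0.305
```

Emit:
{"name": "apply_moves", "arguments": {
  "commands": [
    [0,0,0,7,0.4],
    [0,0,0,7,0.4],
    [0,0,0,7,0.4],
    [0,0,0,7,0.4],
    [0,0,0,7,0.4]
  ]
}}

```text
clock: 6.92
position: [0.4327, -0.1158, 0.1805]
ee_rot: [0.975, 0.22, 0.012, 0.003]
ft_force: [-0.7, 0.4, -1.2]
grip_width: 0.3
```

```bash
python3 d.py w5; python3 f.py w5b
```

```text
[ 0.4326 -0.1159  0.1805] [-0.1 -0.6  0.4] 6.9667 [[0.907, 0.421, 0.025], [0.421, -0.907, 0.0], [0.022, 0.01, -1.0]] [ 0.16 -0.06 -0.    1.96 -0.    1.21 -0.97]
[(0.74, array([253., 100.]), array([ 0.492 , -0.0247,  0.    ]))]
teal [205, 16, 95, 165, 11529] [490.7 -26.1 118.7  58.9  13.9  23.2] carrier x,y mm [   1.3 -133.3] yaw rel -0.5
[ 0.4326 -0.1157  0.1803] 0.3031485676341866
-0.08 5518 y [np.float64(0.014)] [np.float64(0.05), np.float64(-0.013)] x -0.013 0.014
-0.075 2257 y [np.float64(0.014)] [np.float64(0.046), np.float64(-0.013)] x -0.012 0.014
-0.07 1327 y [np.float64(0.015)] [np.float64(0.043), np.float64(-0.014)] x -0.008 0.014
-0.065 1248 y [np.float64(0.013)] [np.float64(0.03), np.float64(-0.012)] x -0.012 0.013
-0.06 608 y [np.float64(0.013)] [np.float64(0.027), np.float64(-0.012)] x -0.011 0.012
-0.055 800 y [np.float64(0.013)] [np.float64(0.027), np.float64(-0.012)] x -0.011 0.012
-0.05 692 y [np.float64(0.013)] [np.float64(0.027), np.float64(-0.012)] x -0.011 0.012
-0.045 662 y [np.float64(0.013)] [np.float64(0.027), np.float64(-0.012)] x -0.011 0.012
-0.04 597 y [np.float64(0.013)] [np.float64(0.027), np.float64(-0.012)] x -0.011 0.012
-0.035 481 y [np.float64(0.013)] [np.float64(0.027), np.float64(-0.012)] x -0.011 0.012
-0.03 212 y [np.float64(0.013)] [np.float64(0.02), np.float64(-0.012)] x -0.01 0.012
-0.025 19 y [np.float64(0.013)] [np.float64(0.013), np.float64(-0.012)] x -0.008 0.008
```

View pics/w5.png

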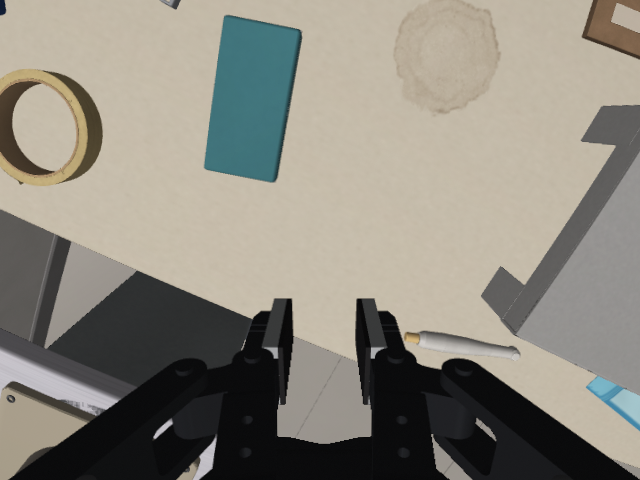

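Cassette now sits on the bay axis to within about 1 mm and 0.5°, at (255,100) in the image. Tape roll and handpiece are clear. I'll move in behind it.

Emit:
{"name": "apply_moves", "arguments": {
  "commands": [
    [0.003,-0.036,0.02,5.3,0.4],
    [0.003,-0.036,0.03,5.2,0.4],
    [0,0,0.04,0,0.4],
    [0,0,0.04,0,0.4],
    [0,0,0,0,0.4]
  ]
}}

```text
clock: 7.48
position: [0.4147, -0.0461, 0.0485]
ee_rot: [0.99, 0.142, 0.016, 0.002]
ft_force: [-1.8, 0.2, -1.3]
grip_width: 0.296
```

```bash
python3 d.py w6
```

```text
[ 0.4164 -0.0466  0.0518] [-0.3 -0.8  0.4] 7.5333 [[0.959, 0.28, 0.036], [0.28, -0.96, 0.0], [0.034, 0.01, -0.999]] [ 0.1   0.02 -0.1   2.18  0.    0.9  -1.29]
[(0.7, array([326., 114.]), array([ 0.4923, -0.0253,  0.    ]))]
teal [264, 0, 133, 238, 29196] [487.3 -26.7 111.6  59.2  14.   23.2] carrier x,y mm [   1.  -136.7] yaw rel -0.4
```

Emit:
{"name": "apply_moves", "arguments": {
  "commands": [
    [-0.004,-0.002,0.03,1,0.4],
    [-0.002,0,0.03,0.9,0.4],
    [-0.001,0,0.012,0,0.4],
    [0,0,0.003,0,0.4],
    [0,0,0,0,0.4]
  ]
}}

```text
clock: 8.0
position: [0.4257, -0.0501, -0.0103]
ee_rot: [0.992, 0.126, 0.029, 0.005]
ft_force: [-0.5, -0.5, 0.1]
grip_width: 0.304
```

Emit:
{"name": "apply_moves", "arguments": {
  "commands": [
    [-0.006,-0.004,0.004,0,0.4],
    [-0.004,-0.004,0.006,0,0.4],
    [0,0,0.004,0,0.4],
    [0,0,0,0,0.4]
  ]
}}

```text
clock: 8.33
position: [0.4188, -0.0453, -0.0202]
ee_rot: [0.991, 0.127, 0.033, 0.006]
ft_force: [0.1, -0.3, -0.5]
grip_width: 0.304
```

```bash
python3 d.py w7; python3 f.py w7b | head -1
```

```text
[ 0.419  -0.0453 -0.02  ] [0.9 0.2 0.7] 8.3833 [[0.966, 0.251, 0.068], [0.252, -0.968, -0.003], [0.065, 0.019, -0.998]] [ 0.09  0.14 -0.1   2.25  0.03  0.68 -1.34]
[(0.64, array([323., 122.]), array([ 0.4916, -0.026 ,  0.    ]))]
teal [225, 0, 196, 297, 54328] [479.8 -28.9  95.2  59.4  14.6  23.2] carrier x,y mm [   1.2 -144.6] yaw rel 0.2
[ 0.4191 -0.0454 -0.02  ] 0.30097806519830583
```

View pics/w7.png

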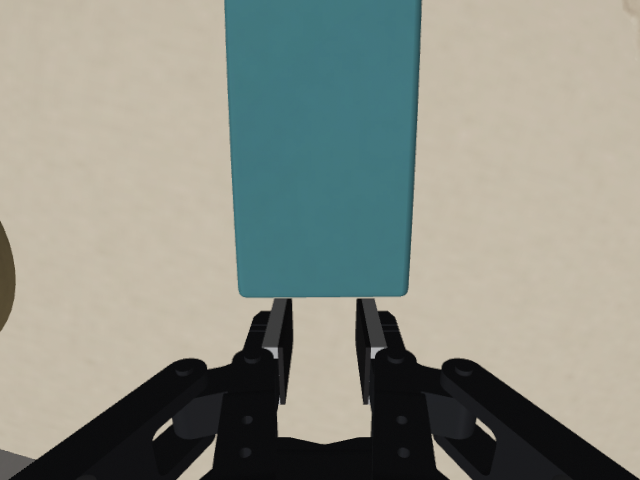

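Fingers are centred on the rear end of the cassette: its edge is at row 297, columns 240–408, and the fingers at 275 and 375. I'll push 100 mm, then re-measure at the mouth.

Emit:
{"name": "apply_moves", "arguments": {
  "commands": [
    [0.008,0,0.001,0,0.4],
    [0.01,0,0.0008,0,0.4],
    [0.01,0,0.0008,0,0.4],
    [0.01,0,0.0008,0,0.4],
    [0.01,0,0.0008,0,0.4]
  ]
}}

```text
clock: 8.9
position: [0.4674, -0.0334, -0.0214]
ee_rot: [0.992, 0.126, 0.031, 0.006]
ft_force: [-4.1, -1.5, 2.5]
grip_width: 0.296
```

Emit:
{"name": "apply_moves", "arguments": {
  "commands": [
    [0.01,0,0.0008,0,0.4],
    [0.01,0,0.0008,0,0.4],
    [0.01,0,0.0008,0,0.4],
    [0.008,0,0.0008,0,0.4],
    [0,0,0,0,0.4]
  ]
}}

```text
clock: 9.32
position: [0.5072, -0.0235, -0.0217]
ee_rot: [0.992, 0.126, 0.026, 0.006]
ft_force: [-0.9, -1.1, 3.0]
grip_width: 0.295
```

```bash
python3 d.py w8
```

```text
[ 0.5072 -0.0235 -0.0217] [-0.7 -1.3  5.4] 9.3667 [[0.967, 0.25, 0.053], [0.25, -0.968, -0.006], [0.05, 0.019, -0.999]] [ 0.04  0.31 -0.1   2.03  0.06  0.75 -1.41]
[(0.89, array([319., 137.]), array([ 0.5748, -0.0042,  0.    ]))]
teal [221, 0, 203, 316, 58951] [565.1  -7.5 100.   59.3  14.4  23.9] carrier x,y mm [  1.8 -56.6] yaw rel -0.0
teal [502, 0, 138, 16, 841] [637.1 -73.9   0.9  43.1 -75.2  17.9] carrier x,y mm [84.  -3.4] yaw rel -89.6
```

View pics/w8.png

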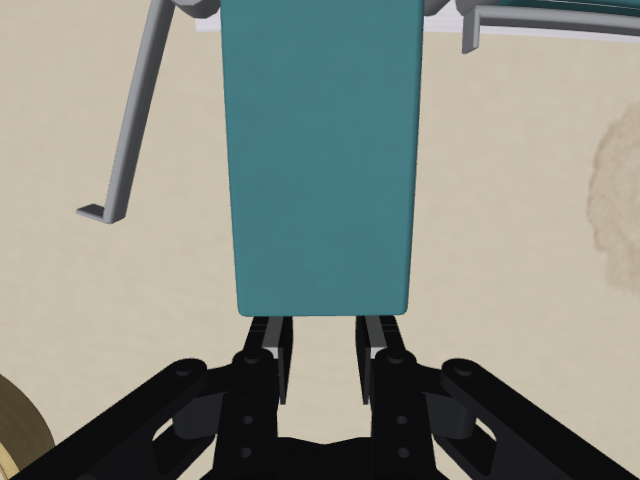

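The cassette's front end is already between the posts (edges at columns 221 and 424, row 0), with no side force. I'll raise the tips slightly and continue.

Emit:
{"name": "apply_moves", "arguments": {
  "commands": [
    [0.006,0,-0.003,0,0.4],
    [0.01,0,0.0003,0,0.4],
    [0.01,0,0.0004,0,0.4],
    [0.01,0,0.0004,0,0.4],
    [0.01,0,0.0004,0,0.4]
  ]
}}

```text
clock: 9.83
position: [0.5568, -0.0101, -0.0183]
ee_rot: [0.992, 0.126, 0.026, 0.006]
ft_force: [-1.3, -0.5, 0.3]
grip_width: 0.298
```

Emit:
{"name": "apply_moves", "arguments": {
  "commands": [
    [0.01,0,0.0004,0,0.4],
    [0.01,0,0.0004,0,0.4],
    [0.01,0,0.0004,0,0.4],
    [0.006,0,0.0003,0,0.4],
    [0,0,0,0,0.4]
  ]
}}

```text
clock: 10.25
position: [0.5995, 0.0024, -0.0186]
ee_rot: [0.992, 0.127, 0.026, 0.006]
ft_force: [-3.1, -1.0, 2.5]
grip_width: 0.299
```

```bash
python3 d.py w9
```

```text
[ 0.5989  0.0023 -0.0187] [-0.5 -0.5 -0. ] 10.3 [[0.967, 0.251, 0.053], [0.252, -0.968, -0.005], [0.05, 0.018, -0.999]] [-0.01  0.47 -0.09  1.8   0.07  0.83 -1.45]
[(0.91, array([320., 136.]), array([0.6675, 0.0213, 0.    ]))]
teal [224, 0, 199, 314, 57683] [657.3  18.  101.9  59.7  14.6  24.8] carrier x,y mm [ 0. 39.] yaw rel 0.2
teal [488, 0, 152, 291, 40062] [684.2 -63.4  98.1  58.2  17.8  24.7] carrier x,y mm [85.5 44.8] yaw rel 3.4
```

Emit:
{"name": "apply_moves", "arguments": {
  "commands": [
    [0.004,0,0.0002,0,0.4],
    [0.004,0,0.0002,0,0.4],
    [0.003,0,0,0,0.4]
  ]
}}

```text
clock: 10.6
position: [0.6081, 0.0043, -0.0188]
ee_rot: [0.992, 0.126, 0.025, 0.006]
ft_force: [-1.0, -0.6, -1.1]
grip_width: 0.3
```

Emit:
{"name": "apply_moves", "arguments": {
  "commands": [
    [0.003,0,0,0,0.4],
    [0.002,0,0,0,0.4]
  ]
}}

```text
clock: 10.77
position: [0.608, 0.0041, -0.0195]
ee_rot: [0.992, 0.126, 0.019, 0.006]
ft_force: [-10.9, -0.7, 8.5]
grip_width: 0.297
```

Emit:
{"name": "apply_moves", "arguments": {
  "commands": [
    [0.003,0,-0.001,0,0.4],
    [0.003,0,0,0,0.4]
  ]
}}

```text
clock: 10.93
position: [0.6077, 0.004, -0.0199]
ee_rot: [0.992, 0.125, 0.013, 0.006]
ft_force: [-16.3, -2.8, 12.8]
grip_width: 0.302
```

```bash
python3 d.py w10
```

```text
[ 0.6077  0.0039 -0.02  ] [-16.3  -2.4  10.5] 10.9833 [[0.968, 0.249, 0.026], [0.249, -0.968, -0.01], [0.023, 0.016, -1.0]] [-0.02  0.5  -0.09  1.74  0.07  0.87 -1.46]
[(0.86, array([319., 137.]), array([0.676 , 0.0231, 0.    ])), (0.44, array([231., 286.]), array([0.6101, 0.0435, 0.    ]))]
teal [217, 0, 206, 318, 59676] [665.1  20.1 102.5  59.6  14.4  24.7] carrier x,y mm [-0.1 47.1] yaw rel 0.0
teal [486, 0, 154, 317, 43426] [689.6 -64.5 105.7  59.4  15.1  24.7] carrier x,y mm [87.9 49.8] yaw rel 0.7
```

The push stalled at 16 N with the rear end at the expected y of about −2 mm, and the network origin (0.676, 0.023) matches bay_home at (0.6757, 0.0227). Next I'll back off, shut the fingers and go round to the gate's outer face.

Emit:
{"name": "apply_moves", "arguments": {
  "commands": [
    [-0.01,0,0,0,0.4],
    [-0.02,0,0,0,0.4],
    [-0.01,0,-0.03,0,0.4],
    [0,0,-0.04,0,1],
    [0,0,-0.035,0,1]
  ]
}}

```text
clock: 11.45
position: [0.5597, -0.0052, 0.079]
ee_rot: [0.992, 0.125, 0.006, 0.006]
ft_force: [2.1, -0.1, 0.7]
grip_width: 0.029
```

Emit:
{"name": "apply_moves", "arguments": {
  "commands": [
    [0,-0.03,-0.02,-7,1],
    [0.004,-0.03,-0.01,-7,1],
    [0.01,-0.03,0,-7,1],
    [0.01,-0.01,0,-7,1],
    [0,0,0,-7,1]
  ]
}}

```text
clock: 11.87
position: [0.5478, 0.1022, 0.1216]
ee_rot: [0.906, 0.422, 0.014, 0.011]
ft_force: [0.2, -0.4, 0.9]
grip_width: -0.005
```

Emit:
{"name": "apply_moves", "arguments": {
  "commands": [
    [0,0,0,-7,1],
    [0,0,0,-7,1],
    [0,0,0,-7,1],
    [0,0,0,-7,1],
    [0,0,0,-7,1]
  ]
}}

```text
clock: 12.28
position: [0.55, 0.107, 0.1241]
ee_rot: [0.734, 0.679, 0.014, 0.016]
ft_force: [-0.3, -0.1, -0.3]
grip_width: 0.001
```

```bash
cp fit.py fit2.py; python3 d.py w11; python3 f.py w11b
cat > g.py <<'E'
from fit import *
c=cam("wrist"); im,d=camera("wrist"); P=cloud(c,d)
for th in("bay_home","gate_pivot","gate_tip","carrier"):
    print(th,[(round(q["conf"],2),at_z(c,q["xy"],.014 if th=="gate_tip" else 0.).round(4)) for q in nets.place_of("wrist",th)[:2]])
E
python3 g.py
```

```text
[0.5501 0.107  0.1242] [-0.4 -0.3 -0.8] 12.3333 [[0.069, 0.997, 0.041], [0.998, -0.069, -0.004], [-0.001, 0.042, -0.999]] [-0.01  0.24 -0.31  1.77  0.1   1.11 -0.42]
[(0.97, array([471., 303.]), array([ 0.673 ,  0.0237, -0.    ]))]
teal [405, 261, 154, 104, 9621] [674.4  23.1 119.1  60.   14.3  24.5] carrier x,y mm [-0.7 56.8] yaw rel -0.1
teal [474, 353, 94, 64, 3667] [662.9   8.7  66.9 253.6 -42.3  24.4] carrier x,y mm [10.4 42.1] yaw rel -56.7
[0.5499 0.1067 0.124 ] 0.0017938816217892618
-0.08 4899 y [np.float64(0.003)] [np.float64(0.04), np.float64(-0.002)] x -0.012 0.014
-0.075 2745 y [np.float64(0.002)] [np.float64(0.035), np.float64(-0.002)] x -0.013 0.014
-0.07 1353 y [np.float64(0.002)] [np.float64(0.03), np.float64(-0.001)] x -0.012 0.014
-0.065 994 y [np.float64(0.0)] [np.float64(0.02), np.float64(-0.0)] x -0.011 0.012
-0.06 419 y [np.float64(0.0)] [np.float64(0.014), np.float64(-0.0)] x -0.01 0.012
-0.055 647 y [np.float64(0.0)] [np.float64(0.014), np.float64(-0.0)] x 0.006 0.012
-0.05 577 y [np.float64(0.0)] [np.float64(0.014), np.float64(-0.0)] x 0.006 0.012
-0.045 531 y [np.float64(0.0)] [np.float64(0.014), np.float64(-0.0)] x 0.006 0.012
-0.04 501 y [np.float64(0.0)] [np.float64(0.014), np.float64(-0.0)] x 0.006 0.012
-0.035 401 y [np.float64(0.0)] [np.float64(0.014), np.float64(-0.0)] x 0.006 0.012
-0.03 101 y [np.float64(0.0)] [np.float64(0.012), np.float64(-0.0)] x 0.006 0.012
bay_home []
gate_pivot [(0.58, array([0.6092, 0.0429, 0.    ]))]
gate_tip [(0.72, array([0.5405, 0.0615, 0.014 ]))]
carrier [(0.89, array([0.6174, 0.0086, 0.    ])), (0.41, array([0.6084, 0.0433, 0.    ]))]
```

View pics/w11.png

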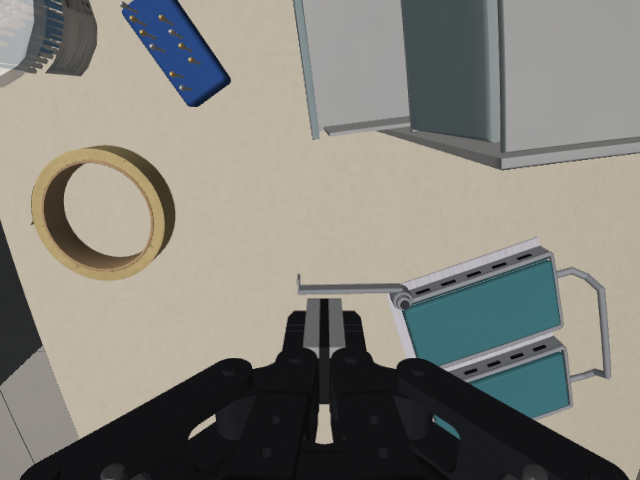

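The cassette is home: depth gives carrier (−0.7, 56.8) and it fills the bay at (480,310). The gate is still open, with its lip at (300,280). I'll check how close the drawer cabinet at upper right is before descending.

```bash
cat > k.py <<'E'
from fit import *
c=cam("wrist"); print("cam",c[3].round(3)); im,d=camera("wrist"); P=cloud(c,d)[:260].reshape(-1,3); P=P[~np.isnan(P[:,0])]
for x in np.arange(.44,.8,.04):
    q=P[(abs(P[:,0]-x)<.02)&(P[:,2]>.05)]
    if len(q): i=q[:,1].argmin(); print(round(x,2),len(q),"nearest",q[i].round(3),"zrange",q[:,2].min().round(3),q[:,2].max().round(3))
E
python3 k.py
```

```text
cam [0.551 0.187 0.29 ]
0.44 775 nearest [0.42  0.236 0.078] zrange 0.05 0.085
0.56 8369 nearest [0.551 0.177 0.139] zrange 0.075 0.143
0.6 41906 nearest [0.587 0.173 0.188] zrange 0.068 0.218
0.64 1 nearest [0.62  0.178 0.21 ] zrange 0.21 0.21
```

A drawer front is at y≈0.175, up to z≈0.14, where the camera would come down. So I'll turn the tool to yaw≈0, which puts the camera forward, and push the gate with the side of the shut fingers.

Emit:
{"name": "apply_moves", "arguments": {
  "commands": [
    [-0.04,0,0,7,1],
    [-0.01,0,0,7,1],
    [0,0,0,7,1],
    [0,0,0,7,1],
    [0,0,0,7,1]
  ]
}}

```text
clock: 13.15
position: [0.544, 0.0552, 0.1238]
ee_rot: [0.907, 0.42, 0.018, 0.01]
ft_force: [-0.3, 0.2, -0.4]
grip_width: -0.002
```

Emit:
{"name": "apply_moves", "arguments": {
  "commands": [
    [0,0,0,7,1],
    [0,0,0,7,1],
    [0,0,0,7,1],
    [0,0,0,7,1],
    [0,0,0,7,1]
  ]
}}

```text
clock: 13.57
position: [0.5441, 0.0546, 0.124]
ee_rot: [0.992, 0.121, 0.02, 0.004]
ft_force: [0.4, -0.2, 0.1]
grip_width: 0.004
```

Emit:
{"name": "apply_moves", "arguments": {
  "commands": [
    [0,0,0,7,1],
    [0,0,0,7,1],
    [0,0,0,2,1],
    [0,0,0,0,1]
  ]
}}

```text
clock: 13.9
position: [0.5441, 0.0549, 0.124]
ee_rot: [0.999, -0.027, 0.021, 0.001]
ft_force: [0.2, 0.6, 0.9]
grip_width: -0.003
```

```bash
cat > s.py <<'E'
from h import *
o=manip.get_obs(); print(np.round(o["position"],4),o["clock"],R.from_quat(o["ee_rot"]).as_matrix().round(3).tolist(),np.round(o["joint_pos"],2),np.round(o["ft_force"],1))
E
python3 s.py
```

```text
[0.5441 0.0549 0.124 ] 13.9 [[0.998, -0.053, 0.041], [-0.053, -0.999, -0.004], [0.042, 0.002, -0.999]] [-0.08  0.2  -0.13  1.81  0.04  1.09 -1.84] [0.2 0.6 0.9]
```

Emit:
{"name": "apply_moves", "arguments": {
  "commands": [
    [0.008,-0.022,0.0,0,1],
    [0.006,-0.017,0.02,0,1],
    [0,0,0.035,0,1],
    [0,0,0.035,0,1],
    [0,0,0.025,0,1]
  ]
}}

```text
clock: 14.32
position: [0.5722, 0.0956, 0.0138]
ee_rot: [0.999, -0.025, 0.028, -0.0]
ft_force: [-0.7, 0.1, -0.8]
grip_width: 0.001
```

```bash
python3 s.py
```

```text
[0.5722 0.0956 0.0138] 14.3167 [[0.997, -0.05, 0.057], [-0.05, -0.999, -0.001], [0.057, -0.002, -0.998]] [-0.13  0.39 -0.14  1.83  0.09  0.87 -1.94] [-0.7  0.1 -0.8]
```

Emit:
{"name": "apply_moves", "arguments": {
  "commands": [
    [-0.006,0,0.012,0,1],
    [-0.005,0,0.012,0,1],
    [0,0,0.005,0,1],
    [0,0,0,0,1]
  ]
}}

```text
clock: 14.65
position: [0.5591, 0.096, -0.0219]
ee_rot: [0.999, -0.022, 0.024, 0.001]
ft_force: [-3.1, -1.5, 14.8]
grip_width: -0.003
```

```bash
cat > arc.py <<'E'
import numpy as np,sys
from scipy.spatial.transform import Rotation as R
from workcell import manip
o=manip.get_obs(); M=R.from_quat(o["ee_rot"]).as_matrix(); pos=np.array(o["position"]); psi=np.degrees(np.arctan2(M[1,0],M[0,0]))
tip=pos-.029*M[:,2]; print("pos",pos.round(4),"tip",tip.round(4),"yaw",round(psi,1),"F",np.round(o["ft_force"],1),o["clock"])
p=np.array([.6103,.0448]); D=np.degrees
bt=float(sys.argv[1]) if len(sys.argv)>1 else .05
for th in range(110,-11,-10):
    a=np.radians(-75.6-th); b=np.array([np.cos(a),np.sin(a)]); n=np.array([b[1],-b[0]])
    yaw=np.interp(th,[0,90],[14.4,-3]); y=np.radians(yaw); X=np.array([np.cos(y),np.sin(y)]); Y=np.array([np.sin(y),-np.cos(y)])
    s=.0118*abs(X@n)+.0138*abs(Y@n); t=p+bt*b+(.0098+s)*n
    print(th,"target tip",t.round(4),"yaw",round(yaw,1))
E
python3 arc.py
```

```text
pos [ 0.5591  0.096  -0.0219] tip [0.5577 0.096  0.007 ] yaw -2.6 F [-3.1 -1.5 14.8] 14.65
110 target tip [0.5629 0.0737] yaw -3.0
100 target tip [0.5585 0.0659] yaw -3.0
90 target tip [0.5553 0.058 ] yaw -3.0
80 target tip [0.5535 0.049 ] yaw -1.1
70 target tip [0.5533 0.0395] yaw 0.9
60 target tip [0.555  0.0298] yaw 2.8
50 target tip [0.5586 0.0203] yaw 4.7
40 target tip [0.5642 0.0114] yaw 6.7
30 target tip [0.5716 0.0037] yaw 8.6
20 target tip [ 0.5806 -0.0025] yaw 10.5
10 target tip [ 0.5908 -0.0068] yaw 12.5
0 target tip [ 0.6018 -0.009 ] yaw 14.4
-10 target tip [ 0.6093 -0.0106] yaw 14.4
```

Table contact with the fingers shut comes at TCP z≈−0.022, so I'll raise 7 mm and start swinging the gate.

Emit:
{"name": "apply_moves", "arguments": {
  "commands": [
    [0.003,0,-0.007,0,1],
    [0.002,0.01,0,0,1],
    [0.0,0.012,0,0,1],
    [-0.003,0.008,0,0,1],
    [-0.003,0.008,0,0,1]
  ]
}}

```text
clock: 15.07
position: [0.5587, 0.0565, -0.0125]
ee_rot: [0.999, -0.02, 0.026, -0.0]
ft_force: [0.8, -0.5, -0.0]
grip_width: -0.001
```

```bash
python3 arc.py | head -1
```

```text
pos [ 0.5587  0.0565 -0.0125] tip [0.5572 0.0565 0.0164] yaw -2.3 F [ 0.8 -0.5 -0. ] 15.0667
```

Emit:
{"name": "apply_moves", "arguments": {
  "commands": [
    [-0.0035,0.0075,0.001,-1.5,1],
    [0,0.0095,0,-2,1],
    [0.002,0.0095,0,-2,1],
    [0.0035,0.0095,0,-2,1],
    [0.0055,0.009,0,-2,1]
  ]
}}

```text
clock: 15.48
position: [0.5636, 0.0051, -0.0136]
ee_rot: [0.998, 0.064, 0.025, 0.003]
ft_force: [0.8, 0.7, -0.4]
grip_width: 0.0
```

```bash
python3 arc.py | head -1; python3 g.py; python3 d.py w12|tail -2
```

```text
pos [ 0.5636  0.0051 -0.0136] tip [0.5621 0.0051 0.0154] yaw 7.4 F [ 0.8  0.7 -0.4] 15.4833
bay_home []
gate_pivot [(0.63, array([0.6086, 0.0454, 0.    ]))]
gate_tip [(0.61, array([ 0.5665, -0.0122,  0.014 ]))]
carrier []
teal [223, 0, 205, 199, 35020] [648.3  15.7  63.1  59.8  14.7  24.7] carrier x,y mm [ 0.  29.7] yaw rel 0.3
teal [504, 0, 136, 171, 21636] [663.7 -65.1  55.2  47.5  14.7  24.7] carrier x,y mm [82.1 24.5] yaw rel 0.3
```

View pics/w12.png

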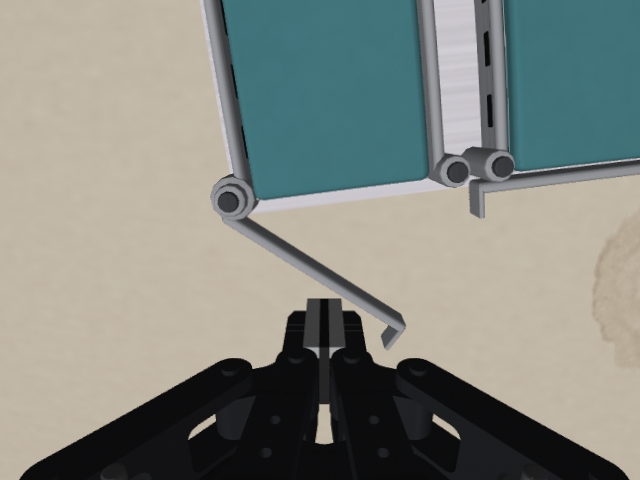

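The gate is about 35° open. The fingers are touching it inboard of the lip, which is at (393,335), and the cassette is still in the bay. I'll continue shutting.

Emit:
{"name": "apply_moves", "arguments": {
  "commands": [
    [0.009,0.003,0,-2,1],
    [0.008,0.007,0,-2,1],
    [0.009,0.006,0,-2,1],
    [0.008,0.004,0,-1,1],
    [0.004,0,0,0,1]
  ]
}}

```text
clock: 16.25
position: [0.6023, -0.0025, -0.0124]
ee_rot: [0.991, 0.128, 0.022, 0.004]
ft_force: [-17.9, -9.4, 12.3]
grip_width: -0.002
```

```bash
python3 arc.py | head -1
```

```text
pos [ 0.6023 -0.0025 -0.0124] tip [ 0.601  -0.0024  0.0166] yaw 14.8 F [-17.9  -9.4  12.3] 16.25
```

It stalled at 20 N with the contact face at carrier y≈−9 mm, as expected for a shut gate. I'll back off and check.

Emit:
{"name": "apply_moves", "arguments": {
  "commands": [
    [0.002,0,0,0,1],
    [-0.006,0,0,0,1],
    [-0.02,0,0,0,1],
    [-0.01,0,-0.03,0,1],
    [0,0,-0.04,0,1]
  ]
}}

```text
clock: 16.67
position: [0.557, -0.0099, 0.0487]
ee_rot: [0.992, 0.127, 0.012, 0.003]
ft_force: [1.5, -0.2, 0.7]
grip_width: 0.003
```

Emit:
{"name": "apply_moves", "arguments": {
  "commands": [
    [-0.02,0,-0.04,0,1],
    [-0.02,0,-0.04,0,1],
    [0,0,-0.03,0,1],
    [0,0,0,0,1]
  ]
}}

```text
clock: 17.0
position: [0.518, -0.017, 0.1623]
ee_rot: [0.992, 0.126, 0.016, 0.003]
ft_force: [0.1, 0.2, 0.8]
grip_width: 0.003
```

```bash
python3 d.py w13
cat > v.py <<'E'
from fit import *
c=cam("wrist"); im,d=camera("wrist"); P=cloud(c,d); Q=P.reshape(-1,3); Q=Q[~np.isnan(Q[:,0])]
a=np.radians(14.4); u=np.array([np.cos(a),np.sin(a)]); v=np.array([u[1],-u[0]])
D=(Q[:,:2]-[.6195,.0083]); C=np.stack([D@v,D@u],1)*1000
m=(C[:,0]>-25)&(C[:,0]<44)&(C[:,1]<-1)&(C[:,1]>-70)&(Q[:,2]>.012)&(Q[:,2]<.03)
G=C[m]; print(len(G))
for x in range(-25,44,10):
    g=G[(G[:,0]>=x)&(G[:,0]<x+10)]; 
    if len(g): print(x,len(g),"y",np.percentile(g[:,1],[2,50,98]).round(1))
E
python3 v.py
```

```text
[ 0.5172 -0.017   0.1599] [0.5 0.1 0.4] 17.05 [[0.968, 0.249, 0.03], [0.249, -0.968, -0.001], [0.028, 0.009, -1.0]] [ 0.11  0.12 -0.18  1.83  0.03  1.17 -1.4 ]
[(0.58, array([320.,   0.]), array([0.6791, 0.0252, 0.    ]))]
teal [282, 0, 83, 88, 7101] [645.4  14.6  58.9  58.8  14.5  24.6] carrier x,y mm [ 0.3 26.7] yaw rel 0.1
teal [403, 0, 85, 91, 7166] [668.1 -71.   62.4  59.7  14.7  24.5] carrier x,y mm [88.9 27.3] yaw rel 0.3
992
-25 135 y [-10.2  -6.8  -1.4]
-15 137 y [-10.2  -7.4  -1.5]
-5 140 y [-10.2  -7.1  -1.5]
5 133 y [-10.2  -6.8  -1.4]
15 139 y [-10.2  -7.4  -1.4]
25 130 y [-10.1  -7.3  -1.2]
35 178 y [-18.5  -8.1  -1.2]
```

View pics/w13.png

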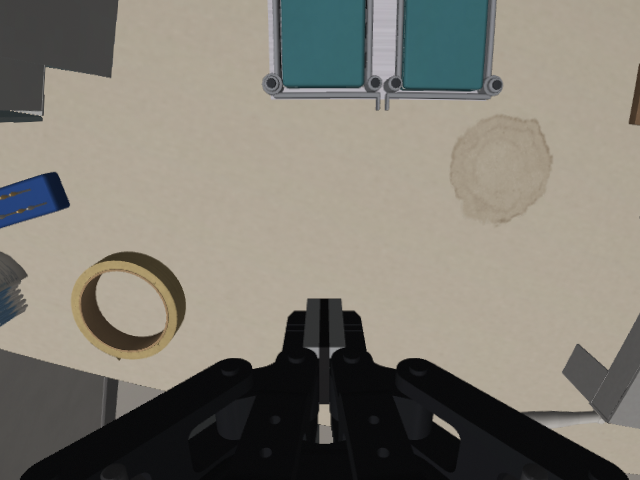

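The gate lies flat across the mouth at (270–385, 95), matching the loaded bay's gate. Its outer face is at y≈−10.2 mm along its whole length, against −9.8 nominal. Both cassettes' rear ends are level, so I'm handing in.

```bash
python3 -c "
from h import *
print(workorder.hand_in()); print(manip.get_obs()['clock'])"
```

```text
the job is handed in; nothing more can be done
None
the job is handed in; nothing more can be done
```

The cassette is in the empty bay, fully home, and that bay's gate is shut behind it. I handed the job in at about 17 s on the robot clock; `hand_in` reports no verdict.

- **What I did:** I pushed the cassette sideways onto the bay axis with the two half-open fingers. I then pushed it from behind between the posts until it stopped against the end stop. Last, I swung the gate shut with the shut fingers and backed the arm clear. Nothing was gripped or lifted.
- **Cassette:** Before the gate was shut it measured carrier x = −0.7, y = 56.8 mm (home is 0, 58), with yaw within 0.1°. Afterwards its rear end was about level with the loaded cassette's, at about −3 mm against −2 nominal.
- **Gate:** Its outer face measured y = −10.2 mm along its whole length (nominal −9.8) after the arm had backed away.
- **Forces:** The highest wrist force I read was about 24 N, as the gate reached its stop.
- **Bystanders:** The tape roll, bur stand, handpiece and loaded bay showed no sign of having been moved. I did not measure their poses again, and the handpiece was hardly visible in the last picture.
- **Disagreements:**
  - The real fingertips sit farther behind the TCP than the description says, about 22 mm when shut and 45 mm when open. The first sideways approach therefore passed over the cassette without touching it.
  - The shut fingers also touched the worktop once, at about 15 N, before I raised them.

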